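# Prop the sink-side caddy open to air

### The job

Lift the cover of the red caddy beside the basin and prop it open so the wet scrubbing things inside can dry: bring the cover's prop rod to the grey rail on the caddy's side and press its ball end into the holding hole until it snaps home past the spring clip, then let go with the cover standing on the rod. Press with a feeling hand, never with more than about 20 N on the rod, do not let the cover fall or slam, and leave the cup, jar, pad holder and soap dish where they stand.

Things in the scene. Friction and masses are not known exactly. Their poses are not given: they have to be found in the camera images.
- caddy: Open red plastic caddy, 160 (x) x 220 (y) x 110 mm high, screwed to the plank, holding a brush and a scrubbing block. Origin: centre of its underside. Its front faces its -x (towards the robot), the cover's hinge is along its back (+x), the prop rod and the grey rail with the hole are on its -y side.
- cover (a joint): Angle (rad) of the red cover about its hinge: 0 shut, grows as it opens up and back, stop at 1.68. The cover weighs 0.25 to 0.4 kg, turns freely and has no stay: below about 1.5 it falls shut, past 1.6 it leans back on its stop and stays. Propped on the seated rod it stands at 0.95 to 1.15, as the rod's length has it.
- cover_hinge (a point): A point on the hinge line (along the caddy's y), at mid-width: caddy x +80 mm, z 112 mm. The cover is a plate 160 x 220 x 8 mm that runs from here to the front.
- cover_bar (a point): Middle of the cover's handle: a round steel bar of diameter 10 mm, 100 mm long, along y, held 40 mm in front of the cover's edge by two arms (gap open for a finger). 200 mm from the hinge and 4 mm above the cover's underside plane. It may turn in the grip.
- prop_rod: Steel rod, 8 mm thick. Origin: its pivot on the cover's -y edge, 130 mm from the hinge in the cover's underside plane, 125 mm to the caddy's -y of its middle. Own +x runs to the ball end. Turns about the caddy's y, 15 mm outside the side wall. Parked along the cover's edge, ball to the hinge; swings only away from the underside, up to 1.6 rad. Stiff pivot (0.09 Nm): stays where put.
- rod_knob (a point): Middle of the rod's black grip: a cylinder, diameter 16, 36 mm long, standing out level from the rod to the caddy's -y, turning freely on its spindle; this point is 24 mm out from the rod's middle plane, 85 mm down the rod from the pivot. Rod and cover rise above it on the inner side: take it with the hand leaning out to the caddy's -y by 25 to 45 degrees, fingers closing along the caddy's x.
- catch: Grey plastic rail on the caddy's -y side, 66 mm long (x) and 30 mm wide, flat on top, its top 94 mm above the plank. Origin: in its top face, middle of the holding hole: caddy x -10, y -125 mm. The flat runs 40 mm to the back (+x) of that point and 20 mm to the front, where a lip 7 mm high ends it.
- catch_hole (a point): Middle of the hole's mouth in the rail's top. A slot 15 mm in x (8.5 behind, 6.5 before this point), 12.4 in y, 13 deep. The ball's centre is 5 mm above it while sliding on the rail, about level while it rests on two brass spring jaws in the hole; 6 to 14 N down (more than the cover's weight gives) snaps it through, then it sits on the bottom, centre 8 mm below, the rod leaning 10 degrees back.
- cup: Blue plastic cup, diameter 74, 95 mm high; bystander. Origin: centre of its underside.
- jar: Small glass jar with steel cap, diameter 62, 85 mm high; bystander. Origin: centre of its underside.
- pad_holder: Steel scrubbing pad holder with a green pad, 60 x 85 x 60 mm high; bystander. Origin: centre of its underside.
- soap_dish: Flat red plastic soap dish with its cover shut, 79 x 114 x 32 mm high; bystander. Origin: centre of its underside.
- rod_nut (a point): The rod's lower end face, at the brass lock nut, on the rod's axis, 112 mm from the pivot. From it stands a stud of 6 mm with a steel ball of diameter 10 mm. The stud has been screwed out a different amount each time and locked: pivot to ball centre is 134 to 148 mm (nut to ball centre 22 to 36). That length is not in the readings; feel for it on the rail.

How it is judged:
On the way, in this order (a step that is already met when the one before it is completed fails the run):
1. the cover is lifted, with the rod's ball not yet at the hole (value of joint cover above 1 rad and distance between ball_stud_c0 and catch_hole above 0.025 m), for 0.1 s.
2. the rod's ball is pressed down past the spring jaws into the hole (horizontal distance between ball_stud_c0 and catch_hole below 0.006 m and z of ball_stud_c0 in the frame of catch_hole below -0.0065 m), for 0.2 s.
At the end, for the whole second after the job is handed in: The cover stands still, released, at 0.9 to 1.2 rad on its rod, whose ball centre is within 6 mm (level) of the middle of the holding hole and more than 6.5 mm below its mouth, that is below the spring jaws; the cup, jar, pad holder and soap dish stand within 20 mm of where they were (all of step 2 and value of joint cover between 0.9 and 1.2 rad and velocity of joint cover between -0.05 and 0.05 rad/s and distance of each of cup, jar, pad_holder, soap_dish from where it was at the start of the episode below 0.02 m); the robot touches nothing.
It fails at once if the rod is pressed on the rail or in the hole with more than 24 N (contact force between prop_rod and catch above 24 N).
It fails at once if the cover falls or is slammed (turns faster than 3 rad/s) (velocity of joint cover below -3 rad/s or velocity of joint cover above 3 rad/s).
It fails at once if a bystander is moved more than 20 mm or tipped (distance of any of cup, jar, pad_holder, soap_dish from where it was at the start of the episode above 0.02 m or angle between any of cup, jar, pad_holder, soap_dish's own z axis and vertical above 0.3 rad).
It also fails if it takes over 72 s, if anything falls off the work surface, if the arm or the gripper's body presses on something with over 40 N, if the wrist force passes 120 N, or if a joint passes its speed limit or range.

### The arm

A 6-joint arm with a two-finger parallel gripper is mounted at the origin on the work surface. World frame = base frame: x ahead of the robot, y to its left, z up, the work surface at z = 0. Lengths are in m, angles in rad, forces in N, time in s.
With the tool pointing down it reaches from about 0.425 to 1.125 m from the base axis. Payload 14.9 kg.
Tool frame: the origin (TCP) lies between the finger pads; the fingertips stand 8 mm ahead of it and the grasp point (between the pads) lies 11 mm behind it; z points along the fingers, y is the direction in which the jaws open and shut (so a half turn about z gives the same grasp; the last joint's range is limited). The gripper opens to 91 mm and grips with 3 to 60 N. Pads are 32 mm wide; open, the fingers measure 118 mm over their backs; the gripper's body (76 mm by 178 mm) begins 60 mm behind the grasp point.
Start: joints at [1.224, 0.379, 1.734, -0, 1.028, -0.033], TCP at [0.216, 0.666, 0.222] pointing down, gripper open.
Joint ranges: [-2.77, 2.77], [-0.74, 2.19], [0, 2.66], [-1.06, 4.2], [0.31, 2.87], [-3.08, 3.08]. Speed limits (rad/s): [1.89, 1.89, 2.39, 3.14, 3.14, 3.14].

### API

Orientations are given as a unit quaternion [x, y, z, w].
In Python, from workcell import ctrl gives the robot as it stands.
- The arm moves only by the tool send_rows, never from a script. Its argument "increments" is a list of rows, each a list of 7 numbers: the shift along the tool's x, y, z in mm, then the turn, a rotation vector about the tool's x, y, z in rad, then the closure, from 0 (fully open) to 1 (shut). A call has 1 to 20 rows; each row is the pose to reach, as a shift and turn from the pose commanded when the call began, along the tool's axes at that moment; what a row does not reach only later rows make up. A row lasts 1/8 s, in which the tool goes at most 62.5 mm and 10.7 degrees, less where a joint would pass 70% of its speed; a pose out of reach is approached as far as the arm can. A call with a gripper value outside its range is refused whole. The fingers move at their own pace and stop on an object; the grip force is fixed at half the most. Time passes only in rows, so rows that repeat a pose let the fingers close. It gives the time, the measured TCP pose, the force and the opening at its end, in the units of the state.
- ctrl.get_obs(): the state, without advancing time (a new reading comes with each control period).
- ctrl.grab_frame(name): name is "scene" or "top" or "wrist"; returns a dict with "color" (480x640x3 uint8, blue, green, red), "range_z" (480x640 float32, m along the optical axis (not along the pixel's ray), 0 where there is no reading), "mtx" (3x3 intrinsics, pixels), "camera_from_world" (4x4, takes a point from world to camera coordinates); the wrist camera has in their place "tool_from_camera" (4x4, takes a point from camera to tool coordinates, whose origin is the TCP and whose axes are the flange's). Camera axes: x right, y up, looking along -z (the intrinsics and any distortion apply to the point x, -y, -z); pixel columns grow to the right and rows downward; lengths in m; the calibration is good to about 2 mm. A picture is of the moment at which its call begins: read the wrist's pose just before it.
- ctrl.job_done(): hands the job in, once; it reports no verdict.
The state is a dict: "t": time; "joints": joint angles; "joint_vel": joint speeds; "effort": joint torques, N m; "tool_pos": TCP position; "tool_rot": TCP orientation; "force": force on the tool from outside, world axes, zero at the start; "wrist_torque": the same for the moment, N m; "finger_gap": finger opening in m.
Only numpy, scipy, OpenCV 4.12 (cv2) and the standard library are available. Lean on these libraries where they do the work, as an engineer would, in place of code of your own. Each camera call takes 0.05 s, during which the arm holds its last target. There are 200 camera calls.

## Working session

There is one attempt and no reset: what is moved stays moved. The work goes in short steps, Python scripts to look and compute and a tool call to move; the robot and the scene stay as the last step left them, time stands still between calls to the robot, and variables do not carry over. Pictures are saved under pics/ and viewed, about 8 in all and at most 12, crops included, and the job is handed in when it is done.

Besides the shell and the picture viewer there is one more tool, called after "Call:" as name(argument=value, ...), one argument or row to a line, values as JSON. send_rows: Moves the arm, as the interface text tells. Its arguments: {"type":"object","properties":{"increments":{"type":"array","items":{"type":"array","items":{"type":"number"}}}},"required":["increments"]}

```bash
ls; mkdir -p pics
cat > h.py <<'E'
import numpy as np,cv2
from workcell import ctrl
from scipy.spatial.transform import Rotation as R
def grab(n):
    f=ctrl.grab_frame(n); 
    return f
def toworld(f,u,v,z):
    K=f["mtx"];x=(u-K[0,2])/K[0,0]*z;y=(v-K[1,2])/K[1,1]*z
    p=np.array([x,-y,-z,1.0])
    T=f.get("T");
    return (np.linalg.inv(f["camera_from_world"])@p)[:3]
def cloud(f):
    K=f["mtx"];z=f["range_z"].astype(float);v,u=np.mgrid[:480,:640]
    P=np.stack([(u-K[0,2])/K[0,0]*z,-(v-K[1,2])/K[1,1]*z,-z,np.ones_like(z)],-1)
    return (P@np.linalg.inv(f["camera_from_world"]).T)[...,:3]
E
python3 - <<'E'
from h import *
o=ctrl.get_obs();print(o)
for n in("scene","top"):
    f=grab(n);cv2.imwrite(f"pics/{n}0.png",f["color"]);np.savez(f"{n}0.npz",**{k:v for k,v in f.items()});print(n,list(f.keys()),f["mtx"],f["camera_from_world"])
    P=cloud(f);print((f["range_z"]>0).mean())
E
```

```text
pics
{'t': 0.0, 'joints': array([ 1.22369255e+00,  3.79414642e-01,  1.73483136e+00, -9.34063523e-07,
        1.02850505e+00, -3.32926277e-02]), 'joint_vel': array([-0.00104482,  0.00068048,  0.00136298,  0.00057423,  0.00052899,
       -0.00164809]), 'effort': array([ 1.72905326e-03, -7.63738918e+01, -4.34369874e+01,  6.50733174e-02,
        4.25168162e-02, -5.87921204e-05]), 'tool_pos': array([0.21593724, 0.66541764, 0.22125895]), 'tool_rot': array([ 1.56262285e-01,  9.87715426e-01, -5.68828449e-04, -1.09106683e-04]), 'force': array([0.99410645, 0.36246806, 0.12701551]), 'wrist_torque': array([-0.03543499,  0.04763566, -0.00489544]), 'finger_gap': 0.09108889155202059}
scene ['color', 'range_z', 'mtx', 'camera_from_world'] [[507.17375655   0.         307.33363929]
 [  0.         507.17375655 237.84350674]
 [  0.           0.           1.        ]] [[ 0.40626379  0.91369104  0.01088216 -0.28599478]
 [-0.74867238  0.32601489  0.57723822  0.35466029]
 [ 0.52386964 -0.24265817  0.81650328 -1.32106006]
 [ 0.          0.          0.          1.        ]]
0.995927734375
top ['color', 'range_z', 'mtx', 'camera_from_world'] [[601.52188008   0.         325.62031439]
 [  0.         601.52188008 240.89117714]
 [  0.           0.           1.        ]] [[-0.03730676 -0.99929563  0.00405633  0.07101186]
 [ 0.97678562 -0.03560893  0.21123887 -0.579358  ]
 [-0.21094564  0.0118428   0.97742605 -1.1220914 ]
 [ 0.          0.          0.          1.        ]]
0.9959602864583333
```

View pics/scene0.png

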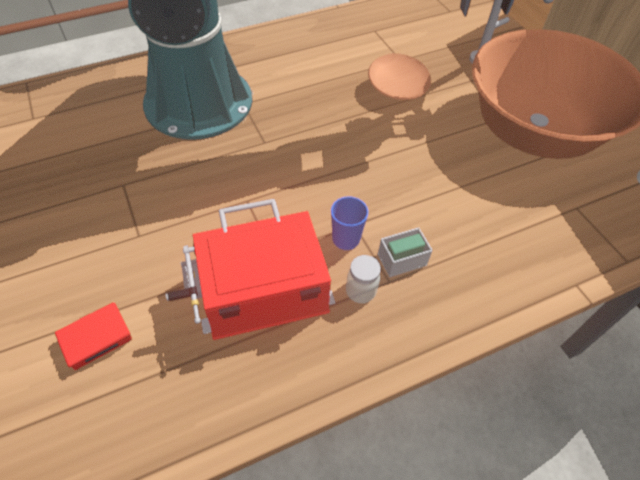

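View pics/top0.png

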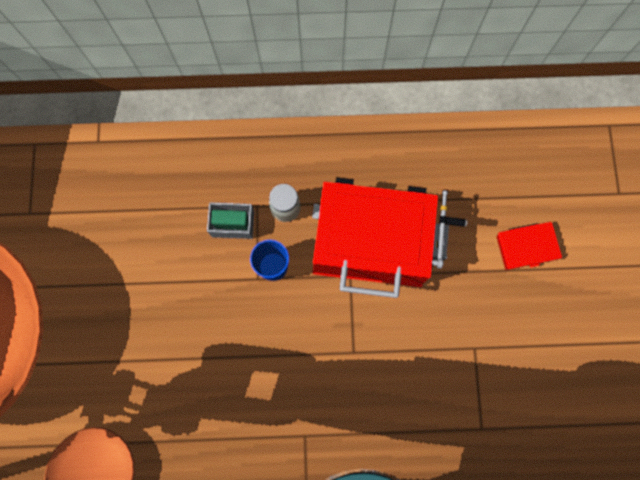

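The scene picture shows the shut red caddy (cover centre about 262,268), handle bar at (248,207), rod and black knob at (182,294), and the soap dish at the left. The top picture shows the cover at (377,235), bar at (370,292), rod at x≈442 with the knob at (453,221), and the cup, jar and pad holder at the left. Next I fit the caddy from depth.

Run:
```python
from h import *
for n in("top","scene"):
    f=dict(np.load(f"{n}0.npz"));P=cloud(f);c=f["color"].astype(int)
    red=(c[...,2]>130)&(c[...,1]<70)&(c[...,0]<70)
    m=red&(P[...,2]>.105)&(P[...,2]<.135)
    q=P[m];print(n,len(q),"z med",np.median(q[:,2]))
    r=cv2.minAreaRect(q[:,:2].astype(np.float32));print(r);print(cv2.boxPoints(r))
    # grey things: bar
    near=(P[...,2]>.08)&(P[...,2]<.16)&~red&(c.max(-1)-c.min(-1)<40)
    b=P[near];cx=np.array(r[0])
    s=(b[:,0]<cx[0]-.085)&(abs(b[:,1]-cx[1])<.09)&(b[:,0]>cx[0]-.16);print("bar",b[s].mean(0),b[s].min(0),b[s].max(0))
    qq=b[s];t=qq[qq[:,0]<qq[:,0].min()+.03]
    print(np.round(np.percentile(t,[5,50,95],axis=0),4))
    k=(c.max(-1)<60)&(P[...,2]>.08)&(P[...,2]<.16)&(P[...,1]<cx[1]-.1)&(P[...,1]>cx[1]-.2)&(abs(P[...,0]-cx[0])<.1)
    if k.any(): print("knob",P[k].min(0),P[k].max(0),np.median(P[k],axis=0))
    for nm,mm in (("cup",(c[...,0]>110)&(c[...,2]<80)&(c[...,1]<100)),("green",(c[...,1]>c[...,2]+25)&(c[...,1]>c[...,0])&(P[...,2]>.03))):
        w=P[mm&(P[...,0]>.4)&(P[...,0]<1.1)];print(nm,np.percentile(w,[2,50,98],axis=0).round(3).tolist())
```

```text
top 9667 z med 0.1210355150522957
((0.5161170363426208, 0.24106429517269135), (0.22985877096652985, 0.8546521067619324), 14.4572114944458)
[[ 0.29814208  0.6261659 ]
 [ 0.51151186 -0.20142314]
 [ 0.734092   -0.14403734]
 [ 0.5207222   0.6835517 ]]<stdin>:11: RuntimeWarning: Mean of empty slice.
  ret = um.true_divide(
Traceback (most recent call last):
ValueError: zero-size array to reduction operation minimum which has no identity
```

Run:
```python
from h import *
for n in("top","scene"):
    f=dict(np.load(f"{n}0.npz"));P=cloud(f);c=f["color"].astype(int)
    red=(c[...,2]>130)&(c[...,1]<70)&(c[...,0]<70)
    m=red&(P[...,2]>.112)&(P[...,2]<.132)
    N,L,S,_=cv2.connectedComponentsWithStats(m.astype(np.uint8));i=1+S[1:,4].argmax()
    q=P[L==i];print(n,len(q),"z",np.percentile(q[:,2],[5,50,95]))
    r=cv2.minAreaRect(q[:,:2].astype(np.float32));print(r);print(cv2.boxPoints(r))
    cx=np.array(r[0])
    near=(P[...,2]>.08)&(P[...,2]<.16)&~red&(c.max(-1)-c.min(-1)<50)
    b=P[near]
    s=(b[:,0]<cx[0]-.06)&(abs(b[:,1]-cx[1])<.09)&(b[:,0]>cx[0]-.17);t=b[s]
    t=t[t[:,2]>.1];print("bar",len(t),np.round(np.percentile(t,[2,50,98],axis=0),4).tolist())
    k=(c.max(-1)<70)&(P[...,2]>.08)&(P[...,2]<.16)&(P[...,1]<cx[1]-.1)&(P[...,1]>cx[1]-.2)&(abs(P[...,0]-cx[0])<.1)
    if k.any(): print("knob",P[k].min(0),P[k].max(0),np.median(P[k],axis=0))
    for nm,mm in (("cup",(c[...,0]>110)&(c[...,2]<80)&(c[...,1]<100)),("green",(c[...,1]>c[...,2]+25)&(c[...,1]>c[...,0])&(P[...,2]>.03))):
        w=P[mm&(P[...,0]>.4)&(P[...,0]<1.1)]
        if len(w):print(nm,np.percentile(w,[2,50,98],axis=0).round(3).tolist())
```

```text
top 9567 z [0.11679088 0.12105899 0.12520624]
((0.5913999080657959, -0.04533056169748306), (0.22113126516342163, 0.1621718853712082), 80.72740936279297)
[[ 0.4935579  -0.14138591]
 [ 0.65361065 -0.16751695]
 [ 0.6892419   0.05072479]
 [ 0.52918917  0.07685582]]
bar 517 [[0.4623, -0.0828, 0.1143], [0.4773, -0.0257, 0.1195], [0.5208, 0.0253, 0.124]]
knob [ 0.53247434 -0.21601872  0.08034499] [ 0.61224305 -0.15429093  0.11997749] [ 0.59909183 -0.18433164  0.11186324]
cup [[0.511, 0.125, -0.001], [0.55, 0.155, 0.006], [0.578, 0.191, 0.097]]
green [[0.622, 0.208, 0.036], [0.635, 0.24, 0.058], [0.653, 0.274, 0.064]]
scene 232 z [0.11227873 0.11738485 0.12054565]
((0.6716027855873108, -0.07070094347000122), (0.19147296249866486, 0.012881089933216572), 80.64208984375)
[[ 0.6496811  -0.16411611]
 [ 0.6623907  -0.16621059]
 [ 0.6935245   0.02271423]
 [ 0.68081486  0.0248087 ]]
bar 132 [[0.5026, -0.1603, 0.1015], [0.5233, -0.1503, 0.1197], [0.5427, 0.0184, 0.1245]]
green [[0.626, 0.209, 0.058], [0.64, 0.241, 0.061], [0.654, 0.273, 0.065]]
```

```bash
cat >> h.py <<'E'
YAW=np.deg2rad(-9.27); C=np.array([0.5914,-0.0453,0.0])
ex=np.array([np.cos(YAW),np.sin(YAW),0]);ey=np.array([-np.sin(YAW),np.cos(YAW),0]);ez=np.array([0,0,1.])
def W(x,y,z): return C+(x*ex+y*ey+z*ez)/1000   # caddy mm -> world m
def CAD(p): d=np.asarray(p)-C; return np.array([d@ex,d@ey,d[2]])*1000
def rot(lean=0): # lean (deg) of hand out to caddy -y
    a=np.deg2rad(lean); z=np.sin(a)*ey-np.cos(a)*ez
    return R.from_matrix(np.stack([np.cross(ex,z),ex,z],1))
def tcp(grasp,Rt): return np.asarray(grasp)+0.011*Rt.as_matrix()[:,2]
def rows(targets,o=None):
    o=o or ctrl.get_obs();R0=R.from_quat(o["tool_rot"]);p0=o["tool_pos"]
    for p,Rt,g in targets:
        print([round(v,1) for v in R0.inv().apply(p-p0)*1000]+[round(v,3) for v in (R0.inv()*Rt).as_rotvec()]+[g])
def cover(th): # bar and pivot in caddy x,z
    H=np.array([80,112.]);u=np.array([-np.cos(th),np.sin(th)]);n=np.array([np.sin(th),np.cos(th)])
    return H+200*u+4*n, H+130*u
def rod(th,psi,L): return cover(th)[1]+L*np.array([np.cos(psi),-np.sin(psi)])
E
python3 - <<'E'
from h import *
r=rot(0);b=cover(0)[0];print(b)
up=tcp(W(b[0],0,190),r)
print(up)
rows([(np.array([.45,.4,.25]),rot(0),.5),(up,r,.5),(tcp(W(b[0],0,116),r),r,.5)])
E
```

```text
[-120.  116.]
[ 0.47296718 -0.02596955  0.179     ]
[np.float64(-304.6), np.float64(-180.3), np.float64(-28.5), np.float64(-0.001), np.float64(0.001), np.float64(1.419), 0.5]
[np.float64(-457.9), np.float64(-578.3), np.float64(42.9), np.float64(-0.001), np.float64(0.001), np.float64(1.419), 0.5]
[np.float64(-457.9), np.float64(-578.2), np.float64(116.9), np.float64(-0.001), np.float64(0.001), np.float64(1.419), 0.5]
```

Call:
send_rows(
  increments=[
    [-50, -30, -5, 0, 0, 0.15, 0.6],
    [-100, -60, -10, 0, 0, 0.3, 0.6],
    [-150, -90, -15, 0, 0, 0.45, 0.6],
    [-200, -120, -20, 0, 0, 0.6, 0.6],
    [-250, -150, -25, 0, 0, 0.75, 0.6],
    [-300, -180, -28, 0, 0, 0.9, 0.6],
    [-325, -230, -28, 0, 0, 1.05, 0.6],
    [-350, -285, -20, 0, 0, 1.2, 0.6],
    [-370, -340, -15, 0, 0, 1.35, 0.6],
    [-390, -395, -10, 0, 0, 1.419, 0.6],
    [-410, -450, 0, 0, 0, 1.419, 0.6],
    [-430, -500, 10, 0, 0, 1.419, 0.6],
    [-450, -550, 20, 0, 0, 1.419, 0.6],
    [-458, -578, 30, 0, 0, 1.419, 0.6],
    [-458, -578, 42, 0, 0, 1.419, 0.6],
    [-458, -578, 42, 0, 0, 1.419, 0.6],
  ],
)

```text
t: 2.1
tool_pos: [0.4727, -0.0249, 0.1791]
tool_rot: [0.762, 0.647, -0.001, -0.001]
force: [0.0, 0.8, -0.1]
finger_gap: 0.0365
```

Run:
```python
from h import *
o=ctrl.get_obs();print(o["t"],o["tool_pos"],o["force"],o["joints"],o["finger_gap"])
f=grab("wrist");cv2.imwrite("pics/w1.png",f["color"])
M=R.from_quat(o["tool_rot"]).as_matrix();T=np.eye(4);T[:3,:3]=M;T[:3,3]=o["tool_pos"]
f["camera_from_world"]=np.linalg.inv(T@f["tool_from_camera"])
P=cloud(f);c=f["color"].astype(int);Q=(P-C)
X=Q@ex*1000;Y=Q@ey*1000;Z=P[...,2]*1000
m=(Z>105)&(Z<130)&(abs(Y)<40)&(X<-95)&(X>-150)
print("bar",m.sum(),X[m].mean(),X[m].min(),X[m].max(),np.percentile(Z[m],[5,50,95]))
red=(c[...,2]>130)&(c[...,1]<70)&(Z>112)&(Z<130)
print("cover",[np.percentile(a[red],[1,50,99]).round(1) for a in(X,Y,Z)])
rows([(tcp(W(-120,0,116),rot(0)),rot(0),.6)])
```

```text
2.1 [ 0.47266068 -0.02492005  0.17908082] [ 0.00761545  0.79287467 -0.07988444] [-1.01967567e-01  8.07372372e-02  2.20523435e+00  1.11466313e-04
  8.57396321e-01  6.01600936e-02] 0.03648950805078112
bar 1822 -122.08984952139916 -127.17889056929712 -117.16534444503351 [117.08615003 120.03010819 121.47813057]
cover [array([-80.9,  -3.3,  71.1]), array([-95.9,  42. , 108.5]), array([118.5, 122.4, 124.4])]
[np.float64(-1.3), np.float64(0.2), np.float64(74.6), np.float64(-0.001), np.float64(-0.0), np.float64(0.0), 0.6]
```

View pics/w1.png

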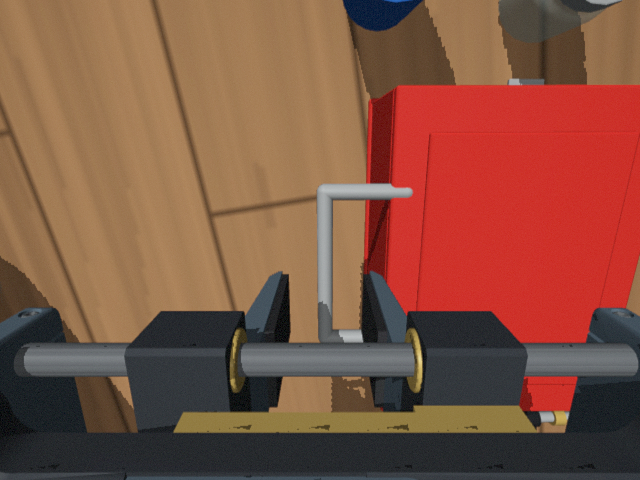

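The wrist view shows the bar between the jaws (column 325, arms at rows 190 and 337). I will check its y extent before going down.

```bash
cat >> h.py <<'E'
def wrist():
    o=ctrl.get_obs();f=grab("wrist");T=np.eye(4);T[:3,:3]=R.from_quat(o["tool_rot"]).as_matrix();T[:3,3]=o["tool_pos"]
    f["camera_from_world"]=np.linalg.inv(T@f["tool_from_camera"]);return o,f
def cadcloud(f):
    Q=cloud(f)-C; return Q@ex*1000,Q@ey*1000,Q[...,2]*1000
E
python3 - <<'E'
from h import *
o,f=wrist();X,Y,Z=cadcloud(f)
for u,v in((325,190),(325,265),(325,335),(375,190),(355,337),(395,90)):print(u,v,X[v,u].round(1),Y[v,u].round(1),Z[v,u].round(1))
print(CAD(o["tool_pos"]))
E
```

```text
325 190 -121.5 51.6 121.2
325 265 -121.5 3.5 120.0
325 335 -121.5 -47.0 119.9
375 190 -91.4 51.5 120.1
355 337 -101.1 -48.4 120.2
395 90 -82.3 107.3 119.5
[-120.11850248    1.29201184  179.64392692]
```

Call:
send_rows(
  increments=[
    [-1, -1, 20, 0, 0, 0, 0.6],
    [-1, -1, 45, 0, 0, 0, 0.6],
    [-1, -1, 65, 0, 0, 0, 0.6],
    [-1, -1, 74, 0, 0, 0, 0.6],
    [-1, -1, 74, 0, 0, 0, 0.6],
    [-1, -1, 74, 0, 0, 0, 0.8],
    [-1, -1, 74, 0, 0, 0, 1],
    [-1, -1, 74, 0, 0, 0, 1],
    [-1, -1, 74, 0, 0, 0, 1],
    [-1, -1, 74, 0, 0, 0, 1],
  ],
)

```text
t: 3.45
tool_pos: [0.4718, -0.0261, 0.1062]
tool_rot: [0.762, 0.648, -0.0, -0.0]
force: [-4.3, 1.5, 8.8]
finger_gap: 0.0095
```

Run:
```python
from h import *
o=ctrl.get_obs();print(o["t"],CAD(o["tool_pos"]),o["force"],o["finger_gap"])
r=rot(0);b0=cover(0)[0]
# relative to present position
R0=R.from_quat(o["tool_rot"]);
for th in np.linspace(0,1.67,20)[1:]:
    d=cover(th)[0]-b0; w=(d[0]*ex+d[1]*ez)
    print(round(th,2),R0.inv().apply(w).round(0).tolist())
```

```text
3.45 [-121.18148756   -0.30971474  106.24601563] [-4.26179957  1.51313311  8.77963397] 0.009492109636079462
0.09 [0.0, 1.0, -18.0]
0.18 [0.0, 4.0, -35.0]
0.26 [0.0, 8.0, -52.0]
0.35 [0.0, 14.0, -69.0]
0.44 [0.0, 21.0, -85.0]
0.53 [0.0, 29.0, -100.0]
0.62 [0.0, 39.0, -115.0]
0.7 [0.0, 50.0, -128.0]
0.79 [0.0, 62.0, -141.0]
0.88 [0.0, 75.0, -153.0]
0.97 [0.0, 90.0, -163.0]
1.05 [0.0, 105.0, -172.0]
1.14 [0.0, 120.0, -180.0]
1.23 [0.0, 137.0, -186.0]
1.32 [0.0, 154.0, -191.0]
1.41 [0.0, 171.0, -194.0]
1.49 [0.0, 189.0, -196.0]
1.58 [0.0, 206.0, -196.0]
1.67 [0.0, 224.0, -195.0]
```

Call:
send_rows(
  increments=[
    [0, 1, -18, 0, 0, 0, 1],
    [0, 4, -35, 0, 0, 0, 1],
    [0, 8, -52, 0, 0, 0, 1],
    [0, 14, -69, 0, 0, 0, 1],
    [0, 21, -85, 0, 0, 0, 1],
    [0, 29, -100, 0, 0, 0, 1],
    [0, 39, -115, 0, 0, 0, 1],
    [0, 50, -128, 0, 0, 0, 1],
    [0, 62, -141, 0, 0, 0, 1],
    [0, 75, -153, 0, 0, 0, 1],
    [0, 90, -163, 0, 0, 0, 1],
    [0, 105, -172, 0, 0, 0, 1],
    [0, 120, -180, 0, 0, 0, 1],
    [0, 137, -186, 0, 0, 0, 1],
    [0, 154, -191, 0, 0, 0, 1],
    [0, 171, -194, 0, 0, 0, 1],
    [0, 189, -196, 0, 0, 0, 1],
    [0, 206, -196, 0, 0, 0, 1],
    [0, 216, -195, 0, 0, 0, 1],
    [0, 220, -195, 0, 0, 0, 1],
  ],
)

```text
t: 5.95
tool_pos: [0.6901, -0.0617, 0.301]
tool_rot: [0.762, 0.648, 0.0, 0.0]
force: [-1.5, 1.6, 4.2]
finger_gap: 0.0093
```

Call:
send_rows(
  increments=[
    [0, 1, 0, 0, 0, 0, 1],
    [0, 2, 0, 0, 0, 0, 1],
    [0, 2, 0, 0, 0, 0, 1],
  ],
)

```text
t: 6.32
tool_pos: [0.6911, -0.0619, 0.3008]
tool_rot: [0.762, 0.648, 0.0, -0.0]
force: [0.4, 3.1, 1.9]
finger_gap: 0.0096
```

Run:
```python
from h import *
o=ctrl.get_obs();print(o["t"],CAD(o["tool_pos"]),o["force"],o["finger_gap"],cover(1.67)[0],o["joints"])
f=grab("scene");cv2.imwrite("pics/s2.png",f["color"][120:360,100:400])
```

```text
6.325 [ 1.01056160e+02 -2.93666790e-01  3.00819234e+02] [0.39036089 3.09349261 1.86116403] 0.009588180557883163 [103.78854072 310.62050582] [-1.22914064e-01  2.92613748e-01  1.69791620e+00  1.21485513e-04
  1.15117642e+00  3.90437028e-02]
```

View pics/s2.png

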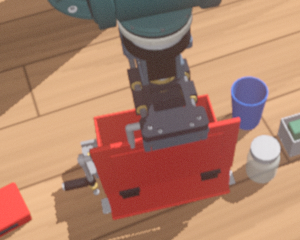

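The cover stands open with the jaws on the bar at about 1.66 rad. Next: push it onto the stop, release, lift clear and plan the knob approach.

Call:
send_rows(
  increments=[
    [0, 2, 0, 0, 0, 0, 1],
    [0, 3, 0, 0, 0, 0, 1],
    [0, 3, 0, 0, 0, 0, 0.8],
    [0, 3, 0, 0, 0, 0, 0.6],
    [0, 3, 0, 0, 0, 0, 0.5],
    [0, 3, 0, 0, 0, 0, 0.5],
    [0, 3, -20, 0, 0, 0, 0.5],
    [0, 3, -50, 0, 0, 0, 0.5],
    [0, 3, -80, 0, 0, 0, 0.5],
    [0, 3, -80, 0, 0, 0, 0.5],
  ],
)

```text
t: 7.62
tool_pos: [0.6953, -0.0626, 0.3852]
tool_rot: [0.762, 0.648, 0.002, 0.002]
force: [-0.0, 0.3, -0.4]
finger_gap: 0.0455
```

Run:
```python
from h import *
o,f=wrist();X,Y,Z=cadcloud(f);print(o["t"],CAD(o["tool_pos"]),o["force"],o["finger_gap"])
m=(Z>280)&(Z<330)&(abs(Y)<70);print("bar",m.sum(),[np.percentile(a[m],[2,50,98]).round(1) for a in (X,Y,Z)] if m.any() else 0)
K=cover(1.68)[1]+85*np.array([np.cos(1.68),-np.sin(1.68)]);print(K)
r=rot(35);z=r.as_matrix()[:,2];g=W(K[0],-149,K[1])
rows([(tcp(W(85,-160,385),r),r,.5),(tcp(g-.1*z,r),r,.5),(tcp(g,r),r,.5)])
```

```text
7.625 [ 1.05361169e+02 -2.93028395e-01  3.85204168e+02] [-0.02299784  0.34859979 -0.35918614] 0.04554069998346866
bar 2369 [array([ 97.6, 103.2, 108.4]), array([-49.9,   7.2,  54.2]), array([289.9, 314.3, 316.1])]
[ 84.90440385 156.7319441 ]
[np.float64(-153.4), np.float64(-19.7), np.float64(7.0), np.float64(0.003), np.float64(0.611), np.float64(0.001), 0.5]
[np.float64(-199.8), np.float64(-20.2), np.float64(153.4), np.float64(0.003), np.float64(0.611), np.float64(0.001), 0.5]
[np.float64(-142.4), np.float64(-20.4), np.float64(235.3), np.float64(0.003), np.float64(0.611), np.float64(0.001), 0.5]
```

Call:
send_rows(
  increments=[
    [-45, -5, 0, 0, 0, 0, 0.5],
    [-90, -10, 0, 0, 0.1, 0, 0.5],
    [-135, -15, 0, 0, 0.25, 0, 0.5],
    [-175, -20, 0, 0, 0.4, 0, 0.5],
    [-200, -20, 20, 0, 0.55, 0, 0.5],
    [-200, -20, 65, 0, 0.611, 0, 0.5],
    [-200, -20, 110, 0, 0.611, 0, 0.5],
    [-200, -20, 153, 0, 0.611, 0, 0.5],
    [-200, -20, 153, 0, 0.611, 0, 0.5],
    [-200, -20, 153, 0, 0.611, 0, 0.5],
  ],
)

```text
t: 8.93
tool_pos: [0.6428, -0.2568, 0.2295]
tool_rot: [0.727, 0.618, 0.229, -0.194]
force: [0.9, -0.6, -0.2]
finger_gap: 0.0455
```

Run:
```python
from h import *
o,f=wrist();X,Y,Z=cadcloud(f);print(o["t"],CAD(o["tool_pos"]),o["force"],o["joints"])
c=f["color"].astype(int);cv2.imwrite("pics/w3.png",f["color"]);np.savez("w3.npz",X=X,Y=Y,Z=Z)
m=(c.max(-1)<70)&(Y<-127)&(Y>-172)&(Z>130)&(Z<180)&(abs(X-85)<25)
print("knob",m.sum(),[np.percentile(a[m],[2,50,98]).round(1) for a in (X,Y,Z)] if m.any() else 0)
r=rot(35);rows([(tcp(W(84.9,-149,156.7),r),r,.5)])
```

```text
8.925 [  84.76388104 -200.48921453  229.48533419] [ 0.93353925 -0.63348869 -0.20333943] [-0.61063213  0.48027957  1.66616141  0.56140906  1.33052433 -0.68003247]
knob 1149 [array([71.5, 79.2, 86.3]), array([-166.5, -148.6, -128.3]), array([159. , 163.8, 165.7])]
[np.float64(0.3), np.float64(-0.3), np.float64(100.7), np.float64(0.002), np.float64(0.001), np.float64(0.001), 0.5]
```

View pics/w3.png

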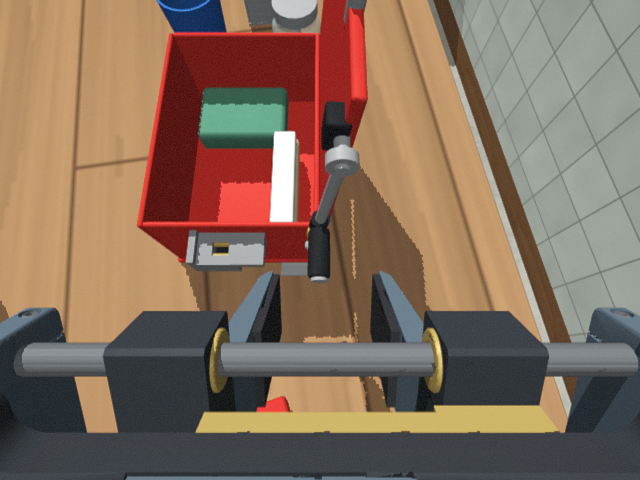

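The wrist view shows the knob (318,250) hanging between the jaws, the grey rail at (228,250) and its brass-lined hole at (221,249). I will check where the hole sits in caddy coordinates.

Run:
```python
from h import *
d=np.load("w3.npz");X,Y,Z=d["X"],d["Y"],d["Z"];c=cv2.imread("pics/w3.png").astype(int)
m=(c.max(-1)-c.min(-1)<25)&(c.min(-1)>90)&(Z>88)&(Z<98)&(abs(Y+125)<25)
m[:225]=0;m[275:]=0;m[:,:185]=0;m[:,270:]=0
print("rail",m.sum(),[np.percentile(a[m],[1,50,99]).round(1) for a in (X,Y,Z)])
h=(c[...,2]-c[...,0]>40)|(c.max(-1)<90); s=np.zeros_like(h);s[240:260,207:235]=1;h&=s
v,u=np.nonzero(h);print(u.min(),u.max(),v.min(),v.max())
# cast hole box corner pixels onto z=94 via neighbours: use rail-fit of X,Y by pixel
vv,uu=np.nonzero(m);A=np.c_[uu,vv,np.ones(len(uu))]
for a,n in((X,"x"),(Y,"y")):
    k=np.linalg.lstsq(A,a[m],rcond=None)[0];print(n,[(k@[p,q,1]).round(1) for p,q in((u.min()-.5,v.mean()),(u.max()+.5,v.mean()),(u.mean(),v.min()-.5),(u.mean(),v.max()+.5))])
# rod line
m=(c.max(-1)-c.min(-1)<30)&(c.min(-1)>60)&(abs(Y+125)<6)&(Z>165)&(X>60)&(X<110)
print("rod",m.sum());
for z0 in range(165,260,15):
    q=m&(abs(Z-z0)<7);print(z0,q.sum(),X[q].mean().round(1) if q.any() else None)
```

```text
rail 1898 [array([-31.1,   1.4,  27.5]), array([-140. , -125.8, -110.5]), array([92.1, 93.8, 95.5])]
212 228 242 255
x [np.float64(-18.5), np.float64(-3.3), np.float64(-11.6), np.float64(-10.5)]
y [np.float64(-125.6), np.float64(-125.6), np.float64(-118.8), np.float64(-132.0)]
rod 1423
165 45 79.4
180 94 81.4
195 112 83.8
210 138 86.0
225 158 88.5
240 440 91.8
255 306 92.0
```

Call:
send_rows(
  increments=[
    [0, -5, 30, 0, 0, 0, 0.5],
    [0, -5, 60, 0, 0, 0, 0.5],
    [0, -5, 85, 0, 0, 0, 0.5],
    [0, -5, 100, 0, 0, 0, 0.5],
    [0, -5, 100, 0, 0, 0, 0.5],
  ],
)

```text
t: 9.6
tool_pos: [0.6466, -0.1987, 0.1458]
tool_rot: [0.727, 0.618, 0.229, -0.195]
force: [0.7, -0.2, -0.3]
finger_gap: 0.0458
```

Call:
send_rows(
  increments=[
    [0, 0, 0, 0, 0, 0, 0.7],
    [0, 0, 0, 0, 0, 0, 0.85],
    [0, 0, 0, 0, 0, 0, 0.95],
    [0, 0, 0, 0, 0, 0, 0.95],
    [0, 0, 0, 0, 0, 0, 0.95],
  ],
)

```text
t: 10.22
tool_pos: [0.6467, -0.1995, 0.1464]
tool_rot: [0.727, 0.618, 0.229, -0.194]
force: [0.0, -2.2, 2.0]
finger_gap: 0.0149
```

```bash
sed -i 's/^def W/C=C+(-1.7*ex-0.5*ey)\/1000\ndef W/' h.py
cat >> h.py <<'E'
def knob(o): return CAD(o["tool_pos"]-0.011*R.from_quat(o["tool_rot"]).as_matrix()[:,2])
def solve(K): # caddy x,z of knob -> theta, psi
    from scipy.optimize import fsolve
    H=np.array([80,112.]);d=np.asarray(K)-H;r=np.hypot(*d)
    cphi=(130**2+85**2-r*r)/(2*130*85);phi=np.arccos(np.clip(cphi,-1,1))
    a=np.arccos(np.clip((130**2+r*r-85**2)/(2*130*r),-1,1)) # angle at H between HP and HK
    ak=np.arctan2(d[1],-d[0]);th=ak+a # K is on the underside (front) of HP
    return th,th+phi
E
python3 - <<'E'
from h import *
o=ctrl.get_obs();k=knob(o);print(o["t"],k,o["force"],o["finger_gap"]);print(solve((k[0],k[2])))
# path: cover 1.66 with phi up, then cover down
print("rel knob moves (x,z) from now:")
K0=np.array([k[0],k[2]])
for L in(134,141,148):
    # final: ball at (-10,86)
    from scipy.optimize import fsolve
    s=fsolve(lambda s:rod(s[0],s[1],L)-[-10,86],[1.05,1.75]);print(L,s,rod(s[0],s[1],85))
    s=fsolve(lambda s:rod(s[0],s[1],L)-[10,99],[1.05,1.75]);print(" slide start",s,rod(s[0],s[1],85))
E
```

```text
10.225 [  81.11598763 -149.05749813  155.36340267] [ 0.0277878  -2.22312905  2.02263156] 0.014922382596596296
(np.float64(1.5965263496497295), np.float64(1.5965263496497295))
rel knob moves (x,z) from now:
134 [0.96704841 1.69194971] [ -4.07799626 134.64082515]
 slide start [1.16865128 1.71396317] [ 16.99123534 147.49868687]
141 [1.04933986 1.75078312] [2.49282678e-02 1.41095379e+02]
 slide start [1.27413684 1.79972299] [ 22.70820991 153.53898973]
148 [1.13407449 1.80964002] [  4.90449612 147.2115675 ]
 slide start [1.38366261 1.88552286] [ 29.50205638 158.90550723]
```

```bash
cat >> h.py <<'E'
OFF=np.array([0.5,1.6]) # knob axis minus grasp point, caddy x,z
def kt(K,y=-149.0,r=None):
    r=r or rot(35); return (tcp(W(K[0]-OFF[0],y,K[1]-OFF[1]),r),r,.95)
E
python3 - <<'E'
from h import *
wp=[(1.67,f) for f in (.05,.12,.2,.3,.4,.5,.6)]
T=[]
for th,f in wp: T.append(rod(th,th+f,85))
K1=T[-1];K2=rod(1.35,1.80,85)+[0,0]
print(K1,K2)
for s in np.linspace(0,1,9)[1:]:T.append(K1+(K2-K1)*s)
for K in T:
    th,ps=solve(K);print(K.round(1),round(th,3),round(ps,3),"ball",rod(th,ps,134).round(0),rod(th,ps,148).round(0))
o=ctrl.get_obs();rows([kt(K) for K in T])
E
```

```text
[ 38.16861917 176.30566451] [ 32.21695263 156.06698789]
[ 80.2 157.3] 1.67 1.72 ball [ 73. 109.] [71. 95.]
[ 74.4 158.4] 1.67 1.79 ball [ 64. 111.] [61. 97.]
[ 67.8 160.1] 1.67 1.87 ball [ 53. 113.] [ 49. 100.]
[ 59.8 163. ] 1.67 1.97 ball [ 41. 118.] [ 35. 105.]
[ 52.2 166.7] 1.67 2.07 ball [ 29. 124.] [ 22. 111.]
[ 44.9 171.2] 1.67 2.17 ball [ 17. 131.] [  9. 119.]
[ 38.2 176.3] 1.67 2.27 ball [  7. 139.] [ -2. 128.]
[ 37.4 173.8] 1.636 2.215 ball [  8. 135.] [ -0. 123.]
[ 36.7 171.2] 1.601 2.159 ball [  9. 130.] [  2. 119.]
[ 35.9 168.7] 1.563 2.102 ball [ 11. 126.] [  4. 114.]
[ 35.2 166.2] 1.524 2.044 ball [ 13. 123.] [  6. 110.]
[ 34.4 163.7] 1.483 1.984 ball [ 15. 119.] [  9. 106.]
[ 33.7 161.1] 1.44 1.924 ball [ 17. 115.] [ 12. 102.]
[ 33.  158.6] 1.396 1.862 ball [ 19. 112.] [15. 98.]
[ 32.2 156.1] 1.35 1.8 ball [ 21. 108.] [18. 95.]
[np.float64(0.2), np.float64(-1.4), np.float64(-0.2), np.float64(0.001), np.float64(0.0), np.float64(-0.0), 0.95]
[np.float64(0.9), np.float64(-7.2), np.float64(-1.1), np.float64(0.001), np.float64(0.0), np.float64(-0.0), 0.95]
[np.float64(1.9),
[... 782 characters left out ...]
.0), 0.95]
[np.float64(6.8), np.float64(-45.7), np.float64(-9.6), np.float64(0.001), np.float64(0.0), np.float64(-0.0), 0.95]
[np.float64(5.3), np.float64(-46.4), np.float64(-7.6), np.float64(0.001), np.float64(0.0), np.float64(-0.0), 0.95]
[np.float64(3.9), np.float64(-47.2), np.float64(-5.5), np.float64(0.001), np.float64(0.0), np.float64(-0.0), 0.95]
[np.float64(2.4), np.float64(-47.9), np.float64(-3.4), np.float64(0.001), np.float64(0.0), np.float64(-0.0), 0.95]
[np.float64(1.0), np.float64(-48.7), np.float64(-1.3), np.float64(0.001), np.float64(0.0), np.float64(-0.0), 0.95]
[np.float64(-0.5), np.float64(-49.4), np.float64(0.7), np.float64(0.001), np.float64(0.0), np.float64(-0.0), 0.95]
```

Call:
send_rows(
  increments=[
    [0.2, -1.4, -0.2, 0, 0, 0, 0.95],
    [0.9, -7, -1.1, 0, 0, 0, 0.95],
    [1.9, -14, -2.6, 0, 0, 0, 0.95],
    [3.5, -22, -5, 0, 0, 0, 0.95],
    [5.7, -29.5, -8, 0, 0, 0, 0.95],
    [8.2, -36.7, -11.6, 0, 0, 0, 0.95],
    [11, -43.4, -15.8, 0, 0, 0, 0.95],
    [9.7, -44.2, -13.8, 0, 0, 0, 0.95],
    [8.2, -45, -11.7, 0, 0, 0, 0.95],
    [6.8, -45.7, -9.6, 0, 0, 0, 0.95],
    [5.3, -46.4, -7.6, 0, 0, 0, 0.95],
    [5.3, -46.4, -7.6, 0, 0, 0, 0.95],
    [5.3, -46.4, -7.6, 0, 0, 0, 0.95],
  ],
)

```text
t: 11.85
tool_pos: [0.6001, -0.1918, 0.1549]
tool_rot: [0.727, 0.618, 0.229, -0.195]
force: [-0.2, -4.7, -2.5]
finger_gap: 0.0153
```

Run:
```python
from h import *
o,f=wrist();X,Y,Z=cadcloud(f);k=knob(o);print(o["t"],k,o["force"],o["finger_gap"]);print(solve(np.array([k[0],k[2]])+OFF))
cv2.imwrite("pics/w4.png",f["color"]);np.savez("w4.npz",X=X,Y=Y,Z=Z)
f=grab("scene");cv2.imwrite("pics/s4.png",cv2.resize(f["color"][180:360,130:370],None,fx=3,fy=3));np.savez("s4.npz",**f)
```

```text
11.85 [  33.89836678 -149.02809489  163.93538878] [-0.17717121 -4.65794789 -2.46325075] 0.015259997265049785
(np.float64(1.5093919781408633), np.float64(2.029332843759065))
```

View pics/w4.png

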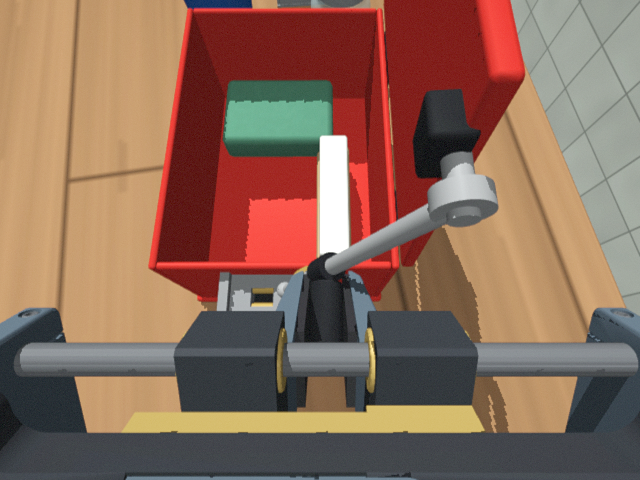

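View pics/s4.png

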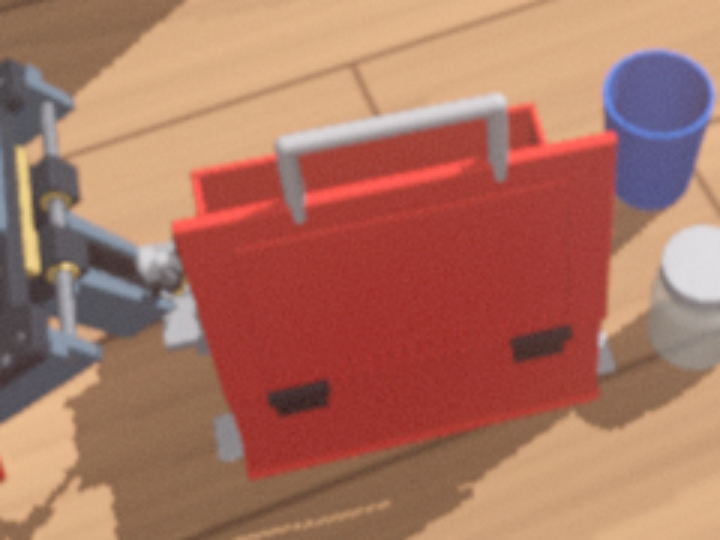

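The wrist view shows the knob held at (322,290) with the rod running to its pivot at (462,195). The ball's edge shows at (283,290), just right of the hole at (262,296). The scene view shows the cover upright. I will check the ball position and θ from depth.

Run:
```python
from h import *
d=np.load("w4.npz");X,Y,Z=d["X"],d["Y"],d["Z"]
for v in range(280,302,3): print(v,[(int(X[v,u]),int(Y[v,u]),int(Z[v,u])) for u in range(272,296,3)])
for u,v in((462,195),(400,230),(360,250),(463,212)):print(u,v,X[v,u].round(1),Y[v,u].round(1),Z[v,u].round(1))
# rail hole
print([(int(X[v,u]),int(Y[v,u]),int(Z[v,u])) for u,v in((250,285),(245,297),(275,285),(262,288),(265,305))])
```

```text
280 [(-2, -113, 94), (0, -113, 94), (1, -113, 93), (2, -113, 92), (5, -113, 93), (7, -113, 94), (16, -130, 168), (17, -130, 167)]
283 [(-2, -115, 93), (0, -115, 93), (1, -115, 94), (6, -121, 118), (8, -121, 119), (9, -120, 118), (16, -132, 170), (18, -132, 171)]
286 [(-2, -117, 93), (0, -117, 94), (4, -122, 117), (6, -123, 120), (8, -123, 123), (15, -134, 173), (17, -134, 174), (18, -134, 174)]
289 [(-3, -119, 91), (0, -119, 94), (4, -124, 119), (6, -125, 121), (8, -125, 123), (16, -136, 176), (17, -136, 178), (18, -136, 175)]
292 [(-3, -120, 89), (0, -121, 92), (4, -126, 118), (6, -126, 119), (15, -138, 179), (16, -137, 178), (17, -138, 178), (19, -138, 180)]
295 [(-4, -121, 79), (0, -123, 93), (4, -127, 117), (6, -128, 119), (15, -139, 181), (16, -139, 181), (17, -139, 181), (19, -139, 182)]
298 [(-4, -123, 80), (0, -125, 94), (1, -125, 94), (14, -141, 183), (15, -141, 183), (16, -141, 184), (18, -141, 184), (19, -141, 183)]
301 [(-4, -125, 80), (0, -127, 94), (1, -127, 93), (14, -143, 187), (16, -143, 186), (17, -143, 186), (18, -143, 186), (19, -143, 185)]
462 195 67.7 -126.7 250.0
400 230 57.1 -126.1 222.8
360 250 46.2 -125.7 199.8
463 212 68.8 -130.0 246.5
[(-17, -116, 93), (-20, -124, 92), (0, -117, 94), (-9, -118, 91), (-7, -129, 91)]
```

```bash
cat >> h.py <<'E'
def forball(x,z,L):
    from scipy.optimize import fsolve
    s=fsolve(lambda s:rod(s[0],s[1],L)-[x,z],[1.25,1.8]);return s,rod(s[0],s[1],85)
E
python3 - <<'E'
from h import *
T=[]
for x,z in((9,116),(10,112),(11,108),(12,105),(12,104),(12,103),(12,102),(12,101),(12,100),(12,99),(12,98),(12,96),(12,94)):
    s,K=forball(x,z,139);T.append(kt(K));print(x,z,s.round(3),K.round(1))
rows(T)
E
```

```text
9 116 [1.484 2.015] [ 32.2 164.8]
10 112 [1.434 1.956] [ 30.3 162. ]
11 108 [1.381 1.897] [ 28.3 159.2]
12 105 [1.341 1.851] [ 26.9 156.9]
12 104 [1.326 1.836] [ 26.2 156.1]
12 103 [1.311 1.822] [ 25.4 155.3]
12 102 [1.296 1.808] [ 24.7 154.5]
12 101 [1.28  1.794] [ 24.  153.7]
12 100 [1.265 1.78 ] [ 23.2 152.8]
12 99 [1.25  1.766] [ 22.5 152. ]
12 98 [1.234 1.752] [ 21.7 151.1]
12 96 [1.204 1.725] [ 20.3 149.4]
12 94 [1.173 1.698] [ 18.9 147.6]
[np.float64(-0.4), np.float64(-2.2), np.float64(0.6), np.float64(-0.0), np.float64(0.0), np.float64(-0.0), 0.95]
[np.float64(-2.0), np.float64(-4.1), np.float64(2.8), np.float64(-0.0), np.float64(0.0), np.float64(-0.0), 0.95]
[np.float64(-3.6), np.float64(-6.1), np.float64(5.2), np.float64(-0.0), np.float64(0.0), np.float64(-0.0), 0.95]
[np.float64(-4.9), np.float64(-7.5), np.float64(7.0), np.float64(-0.0), np.float64(0.0), np.float64(-0.0), 0.95]
[np.float64(-5.4), np.float64(-8.2), np.float64(7.7), np.float64(-0.0), np.float64(0.0), np.float64(-0.0), 0.95]
[np.float64(-5.8), np.float64(-8.9), np.float64(8.4), np.float64(-0.0), np.float64(0.0), np.float64(-0.0), 0.95]
[np.float64(-6.3), np.float64(-9.7), np.float64(9.0), np.float64(-0.0), np.float64(0.0), np.float64(-0.0), 0.95]
[np.float64(-6.8), np.float64(-10.4), np.float64(9.7), np.float64(-0.0), np.float64(0.0), np.float64(-0.0), 0.95]
[np.float64(-7.3), np.float64(-11.2), np.float64(10.4), np.float64(-0.0), np.float64(0.0), np.float64(-0.0), 0.95]
[np.float64(-7.8), np.float64(-11.9), np.float64(11.1), np.float64(-0.0), np.float64(0.0), np.float64(-0.0), 0.95]
[np.float64(-8.2), np.float64(-12.6), np.float64(11.8), np.float64(-0.0), np.float64(0.0), np.float64(-0.0), 0.95]
[np.float64(-9.3), np.float64(-14.1), np.float64(13.2), np.float64(-0.0), np.float64(0.0), np.float64(-0.0), 0.95]
[np.float64(-10.3), np.float64(-15.5), np.float64(14.7), np.float64(-0.0), np.float64(0.0), np.float64(-0.0), 0.95]
```

Call:
send_rows(
  increments=[
    [-0.4, -2.2, 0.6, 0, 0, 0, 0.95],
    [-2, -4.1, 2.8, 0, 0, 0, 0.95],
    [-3.6, -6.1, 5.2, 0, 0, 0, 0.95],
    [-4.9, -7.5, 7, 0, 0, 0, 0.95],
    [-5.4, -8.2, 7.7, 0, 0, 0, 0.95],
    [-5.4, -8.2, 7.7, 0, 0, 0, 0.95],
    [-5.4, -8.2, 7.7, 0, 0, 0, 0.95],
  ],
)

```text
t: 12.82
tool_pos: [0.5919, -0.1905, 0.1456]
tool_rot: [0.727, 0.618, 0.229, -0.195]
force: [-2.1, -6.0, -1.9]
finger_gap: 0.0151
```

Call:
send_rows(
  increments=[
    [-0.4, -0.7, 0.7, 0, 0, 0, 0.95],
    [-0.4, -0.7, 0.7, 0, 0, 0, 0.95],
  ],
)

```text
t: 13.08
tool_pos: [0.5913, -0.1904, 0.1447]
tool_rot: [0.727, 0.618, 0.229, -0.195]
force: [-2.8, -6.1, -1.5]
finger_gap: 0.0154
```

Call:
send_rows(
  increments=[
    [-0.5, -0.7, 0.7, 0, 0, 0, 0.95],
    [-0.5, -0.7, 0.7, 0, 0, 0, 0.95],
  ],
)

```text
t: 13.32
tool_pos: [0.5906, -0.1903, 0.1439]
tool_rot: [0.727, 0.618, 0.229, -0.195]
force: [-1.9, -6.5, -2.1]
finger_gap: 0.015
```

Call:
send_rows(
  increments=[
    [-0.6, 0, -0.4, 0, 0, 0, 0.95],
    [-0.6, 0, -0.4, 0, 0, 0, 0.95],
  ],
)

```text
t: 13.58
tool_pos: [0.5907, -0.1904, 0.144]
tool_rot: [0.727, 0.618, 0.229, -0.195]
force: [-2.2, -0.2, -1.0]
finger_gap: 0.0152
```

Call:
send_rows(
  increments=[
    [-0.5, -0.7, 0.7, 0, 0, 0, 0.95],
    [-0.5, -0.7, 0.7, 0, 0, 0, 0.95],
  ],
)

```text
t: 13.82
tool_pos: [0.5902, -0.1904, 0.1432]
tool_rot: [0.727, 0.618, 0.229, -0.195]
force: [-1.3, -0.5, -1.2]
finger_gap: 0.015
```

Call:
send_rows(
  increments=[
    [-0.5, -0.7, 0.7, 0, 0, 0, 0.95],
    [-0.5, -0.7, 0.7, 0, 0, 0, 0.95],
  ],
)

```text
t: 14.08
tool_pos: [0.5896, -0.1904, 0.1424]
tool_rot: [0.727, 0.618, 0.229, -0.195]
force: [-1.4, 2.3, -2.4]
finger_gap: 0.0156
```

Call:
send_rows(
  increments=[
    [-0.5, -0.7, 0.7, 0, 0, 0, 0.95],
    [-0.5, -0.7, 0.7, 0, 0, 0, 0.95],
  ],
)

```text
t: 14.32
tool_pos: [0.5892, -0.1904, 0.1419]
tool_rot: [0.727, 0.618, 0.229, -0.195]
force: [0.3, 3.5, 1.3]
finger_gap: 0.0152
```

Call:
send_rows(
  increments=[
    [-0.5, -0.7, 0.7, 0, 0, 0, 0.95],
    [-0.5, -0.7, 0.7, 0, 0, 0, 0.95],
  ],
)

```text
t: 14.58
tool_pos: [0.589, -0.1903, 0.1416]
tool_rot: [0.727, 0.618, 0.23, -0.195]
force: [0.7, 4.3, 7.5]
finger_gap: 0.0154
```

Run:
```python
from h import *
o=ctrl.get_obs();k=knob(o);s=solve(np.array([k[0],k[2]])+OFF);print(k,o["force"],s,rod(*s,139))
```

```text
[  22.69856339 -149.34759069  150.60996024] [0.69942264 4.34430291 7.54359362] (np.float64(1.2555581317328186), np.float64(1.766104521410437)) [12.7188439  99.23661336]
```

Run:
```python
from h import *
K0=forball(12,98,139)[1];M=rot(35).as_matrix()
for x,z in((12,98.6),(8,98.7),(4,98.8),(0,98.9),(-3,98.9),(-6,98.9),(-8,98.9),(-10,98.9),(-10,97),(-10,95),(-10,93),(-10,91),(-10,89),(-10,87),(-10,85)):
    s,K=forball(x,z,139);d=K-K0;w=d[0]*ex+0.4*ey+d[1]*ez;print(x,z,s.round(3),(M.T@w).round(1).tolist())
```

```text
12 98.6 [1.244 1.761] [0.6, 0.4, -0.2]
8 98.7 [1.233 1.78 ] [0.6, -2.5, -0.1]
4 98.8 [1.222 1.8  ] [0.5, -5.5, 0.0]
0 98.9 [1.21  1.819] [0.4, -8.5, 0.1]
-3 98.9 [1.2   1.832] [0.3, -10.8, 0.3]
-6 98.9 [1.19  1.845] [0.2, -13.1, 0.4]
-8 98.9 [1.183 1.854] [0.1, -14.7, 0.5]
-10 98.9 [1.176 1.863] [0.0, -16.2, 0.6]
-10 97 [1.154 1.843] [-0.9, -17.2, 2.0]
-10 95 [1.131 1.823] [-1.9, -18.3, 3.4]
-10 93 [1.107 1.802] [-2.9, -19.4, 4.8]
-10 91 [1.084 1.782] [-3.9, -20.4, 6.2]
-10 89 [1.061 1.763] [-4.9, -21.4, 7.7]
-10 87 [1.037 1.743] [-5.9, -22.5, 9.2]
-10 85 [1.014 1.725] [-7.0, -23.5, 10.7]
```

Call:
send_rows(
  increments=[
    [0.6, 0.4, -0.2, 0, 0, 0, 0.95],
    [0.6, -1, -0.2, 0, 0, 0, 0.95],
    [0.6, -2.5, -0.1, 0, 0, 0, 0.95],
    [0.5, -5.5, 0, 0, 0, 0, 0.95],
    [0.4, -8.5, 0.1, 0, 0, 0, 0.95],
    [0.4, -8.5, 0.1, 0, 0, 0, 0.95],
  ],
)

```text
t: 15.32
tool_pos: [0.5796, -0.1886, 0.1409]
tool_rot: [0.727, 0.618, 0.229, -0.195]
force: [-3.4, -0.1, 3.3]
finger_gap: 0.0152
```

Call:
send_rows(
  increments=[
    [-0.1, -2.3, 0.2, 0, 0, 0, 0.95],
    [-0.2, -4.6, 0.3, 0, 0, 0, 0.95],
    [-0.2, -4.6, 0.3, 0, 0, 0, 0.95],
  ],
)

```text
t: 15.7
tool_pos: [0.5751, -0.1879, 0.1403]
tool_rot: [0.727, 0.618, 0.229, -0.195]
force: [-1.6, -1.7, -2.1]
finger_gap: 0.0152
```

Call:
send_rows(
  increments=[
    [-0.1, -1.6, 0.1, 0, 0, 0, 0.95],
    [-0.2, -3.1, 0.2, 0, 0, 0, 0.95],
    [-0.2, -3.1, 0.2, 0, 0, 0, 0.95],
  ],
)

```text
t: 16.08
tool_pos: [0.5723, -0.1874, 0.1403]
tool_rot: [0.727, 0.618, 0.229, -0.195]
force: [-0.8, -2.9, -1.3]
finger_gap: 0.0153
```

Run:
```python
from h import *
o,f=wrist();k=knob(o);s=solve(np.array([k[0],k[2]])+OFF);print(k,o["force"],s,rod(*s,139.3))
X,Y,Z=cadcloud(f);cv2.imwrite("pics/w5.png",cv2.resize(f["color"][200:340,160:420],None,fx=3,fy=3));np.savez("w5.npz",X=X,Y=Y,Z=Z)
```

```text
[   5.73637902 -149.16869153  149.26249486] [-0.80766369 -2.8859478  -1.315326  ] (np.float64(1.1815591080598646), np.float64(1.8623303379763119)) [-9.37062716 98.85373254]
```

View pics/w5.png

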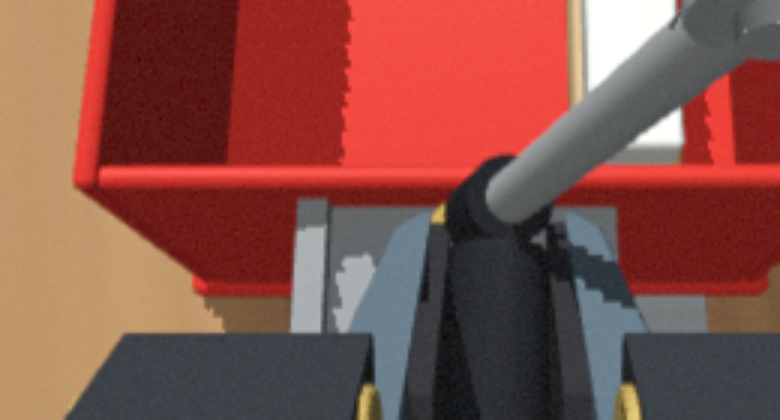

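The last view has the ball hidden behind the fingers, but Fz fell from +3 N back to the free value while sliding, so the ball is over the slot. I press down in small steps.

Call:
send_rows(
  increments=[
    [-0.5, -0.5, 0.7, 0, 0, 0, 0.95],
    [-0.9, -1, 1.4, 0, 0, 0, 0.95],
    [-0.9, -1, 1.4, 0, 0, 0, 0.95],
  ],
)

```text
t: 16.5
tool_pos: [0.5714, -0.1873, 0.1385]
tool_rot: [0.727, 0.618, 0.229, -0.195]
force: [-0.7, -3.1, -2.9]
finger_gap: 0.0153
```

Call:
send_rows(
  increments=[
    [-0.5, -0.5, 0.7, 0, 0, 0, 0.95],
    [-1, -1.1, 1.4, 0, 0, 0, 0.95],
    [-1, -1.1, 1.4, 0, 0, 0, 0.95],
  ],
)

```text
t: 16.88
tool_pos: [0.5704, -0.1871, 0.1368]
tool_rot: [0.727, 0.618, 0.229, -0.195]
force: [0.3, -2.0, -2.5]
finger_gap: 0.0153
```

Call:
send_rows(
  increments=[
    [-0.5, -0.5, 0.7, 0, 0, 0, 0.95],
    [-0.5, -0.5, 0.7, 0, 0, 0, 0.95],
  ],
)

```text
t: 17.12
tool_pos: [0.5701, -0.1871, 0.1362]
tool_rot: [0.727, 0.618, 0.229, -0.195]
force: [0.5, -3.6, 1.2]
finger_gap: 0.0154
```

Call:
send_rows(
  increments=[
    [-0.5, -0.5, 0.7, 0, 0, 0, 0.95],
    [-0.5, -0.5, 0.7, 0, 0, 0, 0.95],
  ],
)

```text
t: 17.38
tool_pos: [0.5697, -0.187, 0.1356]
tool_rot: [0.727, 0.618, 0.229, -0.195]
force: [0.7, -3.8, 5.0]
finger_gap: 0.0156
```

Call:
send_rows(
  increments=[
    [-0.3, -0.3, 0.4, 0, 0, 0, 0.95],
    [-0.3, -0.3, 0.4, 0, 0, 0, 0.95],
  ],
)

```text
t: 17.62
tool_pos: [0.5694, -0.1869, 0.1351]
tool_rot: [0.727, 0.618, 0.229, -0.195]
force: [0.6, -2.5, 4.9]
finger_gap: 0.0154
```

Run:
```python
from h import *
o=ctrl.get_obs();k=knob(o);s=solve(np.array([k[0],k[2]])+OFF);print(k,o["force"],s,rod(*s,139.3))
```

```text
[   2.82159027 -149.14771292  144.12003364] [ 0.64837779 -2.53352323  4.88427795] (np.float64(1.1118678786814165), np.float64(1.7973169109795073)) [-8.87355769 92.80719619]
```

Call:
send_rows(
  increments=[
    [-0.4, -0.5, 0.6, 0, 0, 0, 0.95],
    [-0.4, -0.5, 0.6, 0, 0, 0, 0.95],
  ],
)

```text
t: 17.88
tool_pos: [0.569, -0.1869, 0.1344]
tool_rot: [0.727, 0.618, 0.229, -0.195]
force: [-0.0, -3.0, 3.7]
finger_gap: 0.0156
```

Call:
send_rows(
  increments=[
    [-0.4, -0.5, 0.6, 0, 0, 0, 0.95],
    [-0.4, -0.5, 0.6, 0, 0, 0, 0.95],
  ],
)

```text
t: 18.12
tool_pos: [0.5683, -0.1868, 0.1334]
tool_rot: [0.727, 0.618, 0.229, -0.195]
force: [0.6, -3.1, 3.5]
finger_gap: 0.015
```

Call:
send_rows(
  increments=[
    [-0.4, -0.5, 0.6, 0, 0, 0, 0.95],
    [-0.4, -0.5, 0.6, 0, 0, 0, 0.95],
  ],
)

```text
t: 18.38
tool_pos: [0.5675, -0.1866, 0.1322]
tool_rot: [0.727, 0.618, 0.229, -0.195]
force: [1.5, -2.8, -1.5]
finger_gap: 0.0155
```

Fz has dropped back to about −1.5 N, which looks like the snap. I continue gently to feel for the bottom.

Call:
send_rows(
  increments=[
    [-0.4, -0.5, 0.6, 0, 0, 0, 0.95],
    [-0.8, -0.9, 1.2, 0, 0, 0, 0.95],
    [-0.8, -0.9, 1.2, 0, 0, 0, 0.95],
  ],
)

```text
t: 18.75
tool_pos: [0.5665, -0.1864, 0.1307]
tool_rot: [0.727, 0.618, 0.229, -0.195]
force: [0.3, -5.1, -4.1]
finger_gap: 0.0152
```

Call:
send_rows(
  increments=[
    [-0.4, -0.5, 0.6, 0, 0, 0, 0.95],
    [-0.4, -0.5, 0.6, 0, 0, 0, 0.95],
  ],
)

```text
t: 19.0
tool_pos: [0.5661, -0.1864, 0.13]
tool_rot: [0.727, 0.618, 0.229, -0.195]
force: [0.3, -4.3, -2.1]
finger_gap: 0.0153
```

Run:
```python
from h import *
o=ctrl.get_obs();k=knob(o);s=solve(np.array([k[0],k[2]])+OFF);print(k,o["force"],s,rod(*s,139.3))
```

```text
[  -0.58487341 -149.11980475  139.04559746] [ 0.25635334 -4.27226855 -2.08682757] (np.float64(1.0438298046881982), np.float64(1.7446841415840109)) [-9.47947018 87.16446479]
```

Call:
send_rows(
  increments=[
    [-0.4, -0.5, 0.6, 0, 0, 0, 0.95],
    [-0.4, -0.5, 0.6, 0, 0, 0, 0.95],
  ],
)

```text
t: 19.25
tool_pos: [0.5656, -0.1863, 0.1293]
tool_rot: [0.727, 0.618, 0.229, -0.195]
force: [0.6, -5.1, -3.6]
finger_gap: 0.0154
```

Call:
send_rows(
  increments=[
    [-0.4, -0.4, 0.5, 0, 0, 0, 0.95],
    [-0.4, -0.4, 0.5, 0, 0, 0, 0.95],
  ],
)

```text
t: 19.5
tool_pos: [0.5655, -0.1862, 0.1291]
tool_rot: [0.727, 0.618, 0.229, -0.195]
force: [1.5, -5.2, 1.7]
finger_gap: 0.0155
```

Call:
send_rows(
  increments=[
    [-0.4, 0, -0.3, 0, 0, 0, 0.95],
    [-0.7, -0.3, 0, 0, 0, 0, 0.95],
    [-0.7, -0.3, 0, 0, 0, 0, 0.95],
  ],
)

```text
t: 19.88
tool_pos: [0.5654, -0.1864, 0.129]
tool_rot: [0.727, 0.618, 0.23, -0.195]
force: [4.7, 1.0, 3.4]
finger_gap: 0.0155
```

Run:
```python
from h import *
o=ctrl.get_obs();k=knob(o);s=solve(np.array([k[0],k[2]])+OFF);print(k,o["force"],s,rod(*s,139.3))
```

```text
[  -1.27023245 -149.24730547  137.97069256] [4.74655824 0.95984081 3.39846879] (np.float64(1.029846369095956), np.float64(1.7341889816019238)) [-9.60302908 85.99390931]
```

The model ball height is 86.0 mm with firm contact, so it is seated on the bottom. Releasing and backing away along the tool axis.

Call:
send_rows(
  increments=[
    [0.3, 0.3, -0.2, 0, 0, 0, 0.95],
    [0.3, 0.3, -0.2, 0, 0, 0, 0.85],
    [0.3, 0.3, -0.2, 0, 0, 0, 0.7],
    [0.3, 0.3, -0.2, 0, 0, 0, 0.6],
    [0.3, 0.3, -0.2, 0, 0, 0, 0.6],
    [0, 0, -20, 0, 0, 0, 0.6],
    [0, 0, -50, 0, 0, 0, 0.6],
    [0, 0, -90, 0, 0, 0, 0.6],
    [0, 0, -130, 0, 0, 0, 0.6],
    [0, 0, -130, 0, 0, 0, 0.6],
  ],
)

```text
t: 21.12
tool_pos: [0.5537, -0.263, 0.2385]
tool_rot: [0.727, 0.618, 0.23, -0.192]
force: [-1.2, -0.2, 0.8]
finger_gap: 0.0363
```

Run:
```python
from h import *
o,f=wrist();print(o["t"],CAD(o["tool_pos"]),o["force"],o["finger_gap"])
X,Y,Z=cadcloud(f);cv2.imwrite("pics/w6.png",f["color"]);c=f["color"].astype(int)
m=(c.max(-1)<70)&(Y<-129)&(Y>-172)&(Z>115)&(Z<165)&(X>-30)&(X<30)
print("knob",m.sum(),[np.percentile(a[m],[2,50,98]).round(1) for a in (X,Y,Z)] if m.any() else 0)
t=grab("scene");cv2.imwrite("pics/s6.png",t["color"]);X,Y,Z=cadcloud(t);c=t["color"].astype(int)
red=(c[...,2]>100)&(c[...,1]<70)&(c[...,0]<70)&(Z>140)&(abs(Y)<90)
k=np.polyfit(X[red],Z[red],1);print("cover n",red.sum(),"slope angle",np.arctan2(-k[0],1) if 0 else np.pi/2-np.arctan(-np.polyfit(Z[red],X[red],1)[0]))
```

```text
21.125 [  -0.43560516 -220.45983292  238.54042896] [-1.2086848  -0.18525677  0.79580075] 0.03628139432478485
knob 866 [array([-10. ,  -2.1,   5. ]), array([-166.2, -149. , -129.7]), array([141.2, 146.3, 148.3])]
cover n 6570 slope angle 1.9764240336348058
```

View pics/w6.png

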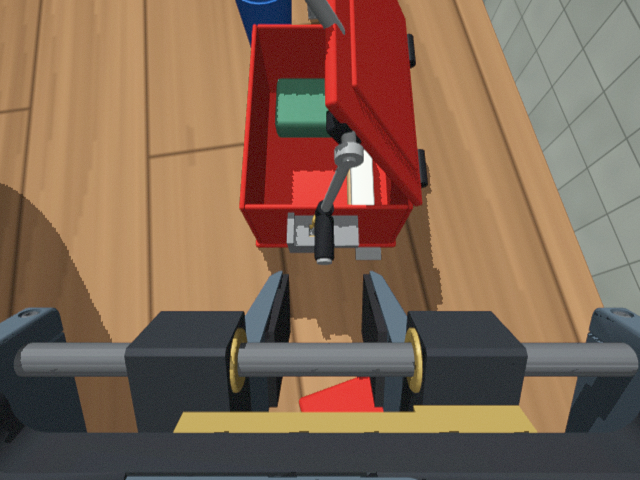

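View pics/s6.png

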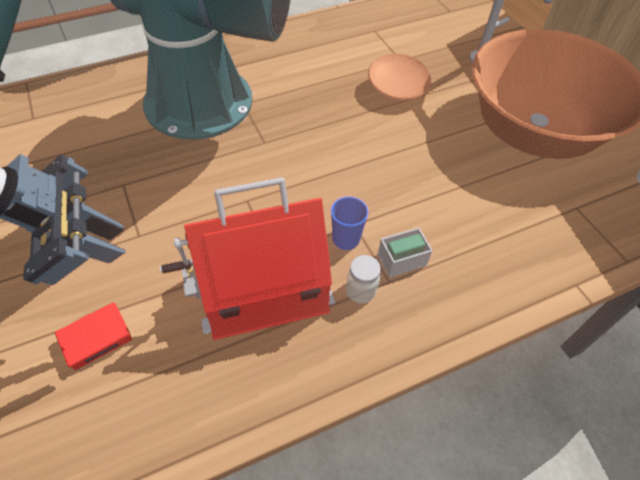

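Wrist view: the cover stands propped on the rod, with the knob at (324,235) over the rail and the pivot at (348,152). Scene view: the bystanders are where they were. The knob height (centre about 140 mm) matches the seated model, so I hand in.

```bash
python3 -c "
from h import *
print(ctrl.job_done());o=ctrl.get_obs();print(o['t'],o['force'])"
```

```text
the job is handed in; nothing more can be done
None
the job is handed in; nothing more can be done
```

The cover is propped open on its rod with the ball in the holding hole, and I handed the job in at about 21 s. No verdict was reported.

- **What I did:** I lifted the cover by its bar onto its stop and let go. I then took the rod's knob with a 35° outward lean, swung the rod out and lowered the cover with it. I felt the ball touch the rail, which put the pivot-to-ball length at about 139 mm. I slid the ball to the hole and pressed it in. The highest wrist reading while on the rail or in the hole was about 7.5 N upward, or roughly 10 N on the rod allowing for its unloaded reading. The upward force dropped at the snap, and the ball then touched bottom.
- **Last checks that agree:** Just before release, my model of the cover and rod put the ball centre 8 mm below the hole's mouth with the cover at about 1.03 rad. After I let go and backed off, depth images put the knob centre at about 140 mm, against about 139.6 mm in the model. The wrist force was near zero. By eye, the cup, jar, pad holder and soap dish had not moved.
- **Check that disagreed:** A rough line fit of the cover in the scene depth gave 1.98 rad, or about 1.17 rad if I take its sign as flipped. I put this down to mixed-in points and trusted the knob-based angle, since 1.17 is close to the 1.2 limit. The ball in the hole was never seen directly because the fingers hid it.

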